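# Take the bore size of a flanged bushing with a telescoping gauge

## Robot

A 6-joint arm with a two-finger parallel gripper is mounted at the origin on the work surface. World frame = base frame: x ahead of the robot, y to its left, z up, the work surface at z = 0. Lengths are in m, angles in rad, forces in N, time in s.
With the tool pointing down it reaches from about 0.225 to 0.875 m from the base axis. Payload 3.4 kg.
Tool frame: the origin (TCP) lies at the very end of the fingers, on their centre line; the grasp point (between the pads) lies 19 mm behind it (robot.hold_point_z is the distance from the TCP to the grasp point, in m); z points along the fingers, y is the line along which they close (so a half turn about z gives the same grasp; the last joint's range is limited). The gripper opens to 85 mm and grips with 20 to 120 N. Pads are 22 mm wide; open, the fingers measure 114 mm over their backs; the gripper's body (76 mm by 85 mm) begins 54 mm behind the grasp point. The pads swing forward as they close: fully open they stand 13 mm farther back than shut.
Start: joints at [1.166, 0.276, 1.505, -0, 1.361, -0.121], TCP at [0.161, 0.552, 0.231] pointing down, gripper open.
Joint ranges: [-2.89, 2.89], [-0.75, 2.08], [0.22, 2.7], [-1.18, 4.32], [0.11, 2.71], [-2.7, 2.7]. Speed limits (rad/s): [2.57, 2.57, 3.14, 3.14, 3.14, 3.14].

## Interface

Orientations are given as a rotation vector (axis times angle).
In Python, from workcell import robot gives the robot as it stands.
- The arm moves only by the tool arm_command, never from a script. Its argument "increments" is a list that holds one entry, the list of rows, each a list of 7 numbers: the shift along the tool's x, y, z in mm, then the turn, a rotation vector about the tool's x, y, z in degrees, then the opening, from -1 (shut) to 1 (fully open). In form: [[[x, y, z, wx, wy, wz, jaw], ...]]. A call has 1 to 8 rows; each row is the pose to reach, as a shift and turn from the pose commanded when the call began, along the tool's axes at that moment; what a row does not reach only later rows make up. A row lasts 1/8 s, in which the tool goes at most 62.5 mm and 10.7 degrees, less where a joint would pass 70% of its speed; a pose out of reach is approached as far as the arm can. A call with a gripper value outside its range is refused whole. The fingers move at their own pace and stop on an object; "grip_force" is the grip in N (left out, the last holds). Time passes only in rows, so rows that repeat a pose let the fingers close. It gives the time, the measured TCP pose, the force, the opening and the grip force at its end, in the units of the state.
- robot.read_state(): the state, without advancing time (a new reading comes with each control period).
- robot.camera(name): name is "side" or "top" or "wrist"; returns the picture (400x640x3 uint8, blue, green, red); there is no depth.
- robot.calibration(name): a dict with "fx", "fy", "cx", "cy" (pixels), "R" (3x3) and "t" (3): a world point X has camera coordinates R X + t; the wrist camera has in their place "hand_eye" (4x4, takes a point from camera to tool coordinates, whose origin is the TCP and whose axes are the flange's). Camera axes: x right, y down, z forward; pixel columns grow to the right and rows downward; lengths in m; the calibration is good to about 2 mm. A picture is of the moment at which its call begins: read the wrist's pose just before it. calibration takes no time and is no camera call.
- robot.hand_in(): hands the job in; it is judged then, once.
The state is a dict: "time": time; "joint_pos": joint angles; "joint_vel": joint speeds; "effort": joint torques, N m; "ee_pos": TCP position; "tcp_rot": TCP orientation; "contact_force": force on the tool from outside, world axes, zero at the start; "ft_torque": the same for the moment, N m; "finger_gap": finger opening in m; "finger_force": force on a finger pad.
Only numpy, scipy, OpenCV 4.12 (cv2) and the standard library are available. Lean on these libraries where they do the work, as an engineer would, in place of code of your own. Each camera call takes 0.05 s, during which the arm holds its last target. There are 200 camera calls.

## Task

Take the telescoping bore gauge from its rack and lower it, plungers still drawn in, into the bore of the square-flanged bushing until its collar rests flat on the bushing's top. There slowly press the knob on top of its handle fully down, so that the plungers spring out against the bore and are locked; then draw the gauge straight out and hang it upright back on the rack, still locked at the bore's size, and let go. Leave the plain sleeve and the other things on the bench where they are.

Things in the scene. Friction and masses are not known exactly. Their poses are not given: they have to be found in the camera images.
- gauge: Steel telescoping bore gauge, 152 mm tall, 0.4 to 0.8 kg, hanging upright in the rack. Origin: centre of the underside of its round collar (76 mm across, 8 mm thick); z up the handle, x along the two plungers. Below the collar: a stem 20 mm across and, centred 42 mm below the origin, a cross-barrel along x (40 mm long, 18 mm across) with a brass plunger at each end; lowest point 51 mm below the origin.
- handle_mid (a point): Point on the axis of the gauge's round dark handle, 50 mm above the gauge's origin, a good height to grip. The handle is 26 mm across and runs from 8 to 72 mm above the origin; the knob's top is 50.5 mm above this point.
- knob (a joint): Downward travel in m of the dark knob (22 mm across, 9 mm tall) on top of the handle. 0: up, plungers held in, as at the start. Between 4 and 7 mm the plungers are freed and spring out; from 15 mm to its rigid stop at 18 mm they are locked where they stand. It stays where it is left. Push slowly (under 50 mm/s); it takes 5 to 15 N. Not to be touched before the gauge is in the bore.
- knob_top (a point): Centre of the knob's top face: 100.5 mm above the gauge's origin with the knob up, 82.5 mm when fully down.
- tip_a (a point): Outermost point of the plunger on the gauge's +x side, 42 mm below its origin and 24 mm from its axis when drawn in. The plungers spring out with about 1 N each, 12 mm of travel each. Locked, they are held by friction (1.6 N each) and give way if the gauge is pushed sideways along x in the bore; closing the fingers across x avoids that.
- tip_b (a point): The same on the -x side. The distance tip_a to tip_b is the size the gauge holds: 48 mm drawn in, 60 mm when locked in the bushing's bore, 72 mm if released in the open (then it no longer enters the bore and the robot cannot undo it).
- bushing: The part to measure: a steel bushing bolted down (it cannot move). A square flange 126 x 126 mm, 12 mm thick, with four bolt heads, carries a round barrel 86 mm across; overall height 90 mm. Origin: centre of its underside, z up. It stands in one of three places on the bench.
- bore_mouth (a point): Centre of the bushing's bore at its flat top face, 90 mm above the bench. The bore is 60 mm in diameter, upright, smooth, 78 mm deep. With the gauge in and its collar on the top face, the gauge's origin lies at this point.
- rack: The gauge's rack, grey, fixed: a base 110 x 92 x 12 mm with two upright plates, 100 mm long (along the rack's x), 12 mm thick, tops 85 mm above the bench, 44 mm gap between them, open above and at both ends. Origin: centre of its underside. The gauge hangs with its collar on both plates and its head in the gap: its x must lie along the rack's x, either way round, within about 0.2 rad.
- rack_seat (a point): Point midway between the plates' tops, at the middle of their length, 85 mm above the bench: the gauge's origin hangs within a few mm of it at the start.
- sleeve: Plain round steel sleeve without a flange, 90 mm across, 75 mm tall, with a 68 mm bore; loose. Not to be measured or moved. Origin: centre of its underside.
- micrometer: Micrometer with a green bow, about 170 mm long, lying on the bench; to be left alone.
- wrench: Steel wrench, 190 mm, lying on the bench; to be left alone.
- hammer: Hammer lying on the bench; to be left alone.
- elbow: Bent copper pipe, about 120 mm, lying on the bench; to be left alone.
- oil: White oil bottle, 60 mm across, 150 mm tall, standing; to be left alone.
- chuck: Dark steel drill chuck, 60 mm across, 72 mm tall, standing; to be left alone.
Not all that is in view belongs to the job. What is shaped like the gauge but green or purple is not meant.

How it is judged:
On the way, in this order (a step that is already met when the one before it is completed fails the run):
1. the gauge stands in the bushing's bore, collar on its top face, knob still up and plungers drawn in (horizontal distance between gauge and bore_mouth below 0.011 m and z of gauge in the frame of bore_mouth between -0.004 and 0.003 m and angle between gauge's own z axis and vertical below 0.06 rad and value of joint knob below 0.003 m and distance between tip_a and tip_b below 0.052 m), for 0.2 s.
2. in the bore the knob is fully down and the plungers are out at the bore's size (horizontal distance between gauge and bore_mouth below 0.011 m and z of gauge in the frame of bore_mouth between -0.004 and 0.003 m and angle between gauge's own z axis and vertical below 0.06 rad and distance between tip_a and tip_b between 0.0575 and 0.0625 m and value of joint knob above 0.0155 m), for 0.2 s.
At the end, for the whole second after the job is handed in: The gauge hangs upright on the rack (collar flat on both plates within 3 mm, within 30 mm of the middle), released and at rest, its knob down (over 15.5 mm) and its tips still 57.5 to 62.5 mm apart, the size of the bore (distance between tip_a and tip_b between 0.0575 and 0.0625 m and value of joint knob above 0.0155 m and horizontal distance between gauge and rack_seat below 0.03 m and z of gauge in the frame of rack_seat between -0.004 and 0.003 m and angle between gauge's own z axis and vertical below 0.06 rad and linear speed of gauge below 0.02 m/s); the robot touches nothing.
It fails at once if the plain sleeve is moved more than 30 mm (distance of sleeve from where it was at the start of the episode above 0.03 m).
It fails at once if another thing on the bench is moved more than 30 mm (distance of any of micrometer, wrench, hammer, elbow, oil, chuck from where it was at the start of the episode above 0.03 m).
It also fails if it takes over 58 s, if anything falls off the work surface, if the arm or the gripper's body presses on something with over 40 N, if the wrist force passes 120 N, or if a joint passes its speed limit or range.

## Working session

There is one attempt and no reset: what is moved stays moved. The work goes in short steps, Python scripts to look and compute and a tool call to move; the robot and the scene stay as the last step left them, time stands still between calls to the robot, and variables do not carry over. Pictures are saved under pics/ and viewed, at most 11 in all, crops included, and the job is handed in when it is done.

Besides the shell and the picture viewer there is one more tool, called after ">>>" by a JSON object that holds its "api" and its "payload", one argument or row to a line. arm_command: Moves the arm, as the interface text tells. Its arguments: {"type":"object","properties":{"increments":{"type":"array","items":{"type":"array","items":{"type":"array","items":{"type":"number"}}}},"grip_force":{"type":"number"}},"required":["increments"]}

```bash
mkdir -p pics
cat > h.py <<'E'
import numpy as np, cv2
from workcell import robot
from scipy.spatial.transform import Rotation as Ro
def cam(n):
    s=robot.read_state(); c=robot.calibration(n); im=robot.camera(n)
    if n=="wrist":
        H=np.array(c["hand_eye"]); T=np.eye(4); T[:3,:3]=Ro.from_rotvec(s["tcp_rot"]).as_matrix(); T[:3,3]=s["ee_pos"]
        W=T@H; R=W[:3,:3].T; t=-R@W[:3,3]
    else: R=np.array(c["R"]); t=np.array(c["t"])
    return im,(c,R,t)
def plane(C,u,v,z):
    c,R,t=C; d=R.T@np.array([(u-c["cx"])/c["fx"],(v-c["cy"])/c["fy"],1]); o=-R.T@t
    return o+d*(z-o[2])/d[2]
def proj(C,X):
    c,R,t=C; p=R@np.array(X)+t; return [c["fx"]*p[0]/p[2]+c["cx"],c["fy"]*p[1]/p[2]+c["cy"]]
E
python3 - <<'E'
from h import *
s=robot.read_state(); print({k:np.round(v,3) for k,v in s.items()})
for n in ("top","side"):
    im,C=cam(n); cv2.imwrite(f"pics/{n}0.png",im); print(n,-C[1].T@C[2])
E
```

```text
{'time': np.float64(0.0), 'joint_pos': array([ 1.166,  0.277,  1.506, -0.   ,  1.361, -0.121]), 'joint_vel': array([ 0.   ,  0.   , -0.   ,  0.001, -0.002, -0.   ]), 'effort': array([ 1.0000e-03, -4.1678e+01, -2.4581e+01,  0.0000e+00,  1.1000e-02,
       -0.0000e+00]), 'ee_pos': array([0.161, 0.552, 0.23 ]), 'tcp_rot': array([-4.44e-01, -3.11e+00,  3.00e-03]), 'contact_force': array([0.055, 0.297, 0.458]), 'ft_torque': array([-0.014,  0.023, -0.019]), 'finger_force': np.float64(0.0), 'finger_gap': np.float64(0.086)}
top [ 0.49977723 -0.03622374  1.25630593]
side [0.3881357  0.71326689 0.63050951]
```

View pics/top0.png

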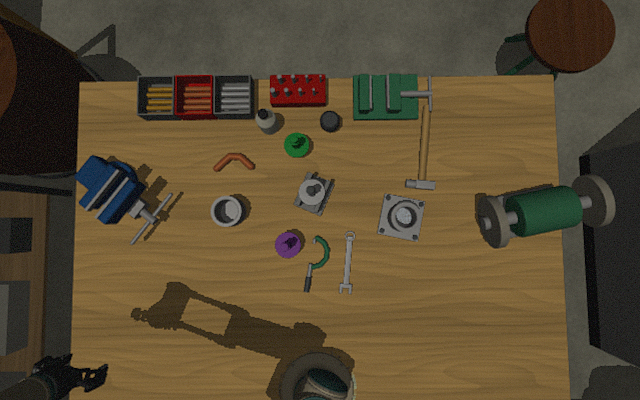

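View pics/side0.png

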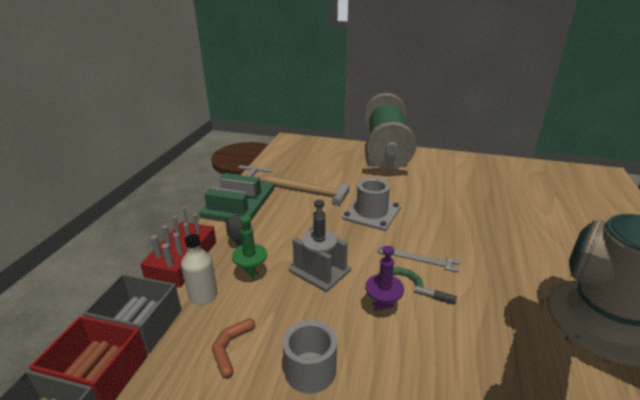

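The gauge with steel collar and dark handle hangs in the grey rack at top (312,190), side (320,235). The look-alikes are green at top (297,145) and purple at (288,243), so they are not meant. The square-flanged bushing is at (402,217); the round sleeve at (227,211) has no flange. I'll confirm this in one enlarged crop.

Run:
```python
from h import *
im,C=cam("top")
cv2.imwrite("pics/crop1.png",cv2.resize(im[160:260,280:440],None,fx=5,fy=5,interpolation=cv2.INTER_CUBIC))
for n,u,v,z in [("gaugecollar",312,190,.093),("bore",402,217,.09),("sleeve",227,211,.075)]: print(n,plane(C,u,v,z).round(3))
print(proj(C,[0,0,0]))
```

```text
gaugecollar [0.588 0.007 0.093]
bore [ 0.508 -0.249  0.09 ]
sleeve [0.531 0.255 0.075]
[np.float64(317.25782419138443), np.float64(388.6133517790441)]
```

View pics/crop1.png

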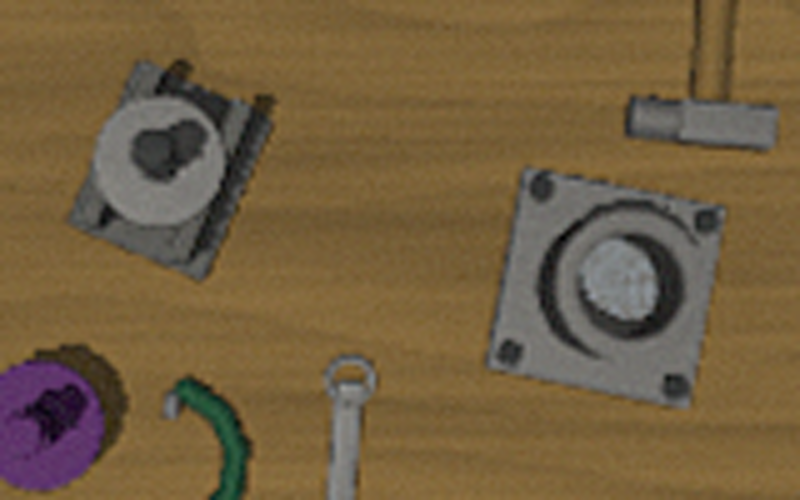

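The crop confirms it: steel collar and dark knob in the grey rack, centre about px (312,192), with the plate direction about -25°. The flanged bushing with four bolts has its bore at px (406.4,217.2).

```bash
cat >> h.py <<'E'
def delta(X,yaw=None):
    "shift in tool axes (mm) and turn (deg) from present to TCP X, tool down with tool y at world yaw (deg)"
    s=robot.read_state(); R=Ro.from_rotvec(s["tcp_rot"]).as_matrix()
    d=R.T@(np.array(X)-s["ee_pos"])*1000
    w=np.zeros(3)
    if yaw is not None:
        a=np.radians(yaw); y=np.array([np.cos(a),np.sin(a),0]); z=np.array([0,0,-1.]); G=np.c_[np.cross(y,z),y,z]
        w=np.degrees(Ro.from_matrix(R.T@G).as_rotvec())
    return d.round(1),w.round(1)
E
python3 - <<'E'
from h import *
C=(lambda c:(c,np.array(c["R"]),np.array(c["t"])))(robot.calibration("top"))
for n,u,v,z in [("collar",312,192,.093),("knob",310.7,190.5,.1855),("plate a",320,212,.085),("plate b",334,182,.085),("bore",406.4,217.2,.09),("flange",401.4,217.4,.012),("purple",288,243,.08),("green",297,145,.08)]: print(n,plane(C,u,v,z).round(3))
print(delta([.582,.01,.25],65), robot.hold_point_z)
E
```

```text
collar [0.582 0.007 0.093]
knob [0.58  0.007 0.186]
plate a [ 0.525 -0.015  0.085]
plate b [ 0.611 -0.056  0.085]
bore [ 0.508 -0.261  0.09 ]
flange [ 0.508 -0.261  0.012]
purple [0.437 0.078 0.08 ]
green [0.721 0.05  0.08 ]
(array([-556. , -402.1,  -18.9]), array([-0.1, -0. ,  8.7])) 0.0187
```

>>> {"api": "arm_command", "payload": {
  "increments": [
    [[-50,-36,-2,0,0,0,1],[-100,-72,-4,0,0,1,1],[-150,-108,-6,0,0,2,1],[-200,-144,-8,0,0,3,1],[-250,-180,-10,0,0,4,1],[-300,-216,-12,0,0,6,1],[-350,-252,-14,0,0,8,1],[-390,-282,-16,0,0,9,1]]
  ]
}}

```text
time: 1.15
ee_pos: [0.4576, 0.17, 0.2473]
tcp_rot: [0.69, 3.065, 0.0]
contact_force: [1.0, 0.2, -0.2]
finger_gap: 0.0854
finger_force: 0.0
```

```bash
python3 -c "
from h import *
print(delta([.581,.007,.25],65))"
```

```text
(array([-181.4,  -94.4,   -2.7]), array([ 0. ,  0. , -0.4]))
```

>>> {"api": "arm_command", "payload": {
  "increments": [
    [[-45,-24,0,0,0,0,1],[-90,-48,0,0,0,0,1],[-135,-72,0,0,0,0,1],[-172,-91,0,0,0,0,1],[-174,-92,0,0,0,0,1],[-174,-92,0,0,0,0,1]]
  ]
}}

```text
time: 1.9
ee_pos: [0.574, 0.0149, 0.2468]
tcp_rot: [-0.687, -3.064, -0.001]
contact_force: [-0.1, 0.1, 0.3]
finger_gap: 0.0853
finger_force: 0.0
```

Run:
```python
from h import *
im,C=cam("wrist"); cv2.imwrite("pics/w1.png",im)
print(robot.read_state()["ee_pos"],delta([.581,.007,.25],65)); print(proj(C,[.581,.007,.1855]),proj(C,[.581,.007,.093]), -C[1].T@C[2])
```

```text
[0.57374577 0.01537741 0.24700511] (array([-10.1,  -4.5,  -3. ]), array([ 0. , -0.1, -0.2]))
[np.float64(308.3307054139413), np.float64(229.65788928709406)] [np.float64(310.81374731277117), np.float64(192.80605394831514)] [0.5145154  0.04432622 0.39018086]
```

View pics/w1.png

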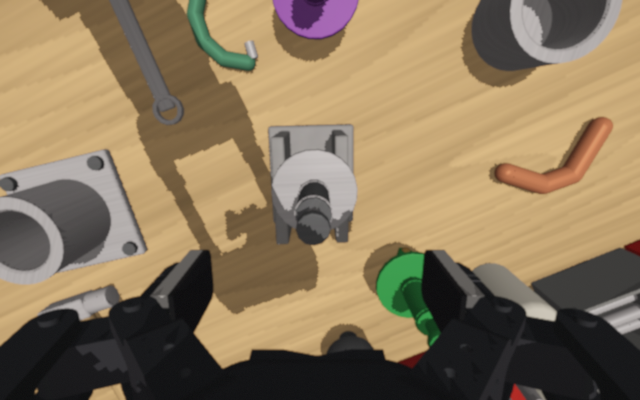

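Wrist view: collar centre about (314.5,190), knob top about (314,228), and the rack plates line up with the image vertical, so the yaw is right.

Run:
```python
from h import *
s=robot.read_state();c=robot.calibration("wrist");H=np.array(c["hand_eye"]); T=np.eye(4); T[:3,:3]=Ro.from_rotvec(s["tcp_rot"]).as_matrix(); T[:3,3]=s["ee_pos"]
W=T@H;R=W[:3,:3].T;C=(c,R,-R@W[:3,3])
a=plane(C,314.5,191,.093);b=plane(C,314,228,.1855);print(a,b, np.linalg.norm((plane(C,272,190,.093)-plane(C,357,190,.093))))
p=(a+b)/2;p[2]=.119;print(p,delta(p,65))
```

```text
[0.58080026 0.01109752 0.093     ] [0.58140426 0.01112391 0.1855    ] 0.07454186638512732
[0.58110226 0.01111072 0.119     ] (array([ -8.7,  -0.7, 128. ]), array([ 0. , -0.1, -0.2]))
```

>>> {"api": "arm_command", "payload": {
  "increments": [
    [[-9,-2,0,0,0,0,1],[-9,-2,30,0,0,0,1],[-9,-2,60,0,0,0,1],[-9,-2,90,0,0,0,1],[-9,-2,115,0,0,0,1],[-9,-2,128,0,0,0,1],[-9,-2,128,0,0,0,1]]
  ]
}}

```text
time: 2.82
ee_pos: [0.5815, 0.0094, 0.1188]
tcp_rot: [-0.686, -3.065, 0.0]
contact_force: [0.2, -0.4, 0.5]
finger_gap: 0.0856
finger_force: 0.0
```

```bash
python3 -c "
from h import *
print(delta([.581,.0105,.119],65),robot.read_state()['contact_force'])"
```

```text
(array([ 1. ,  0.8, -0.2]), array([-0. , -0.1, -0.2])) [ 0.2188202  -0.42842312  0.48090993]
```

>>> {"api": "arm_command", "payload": {
  "increments": [
    [[0,0,0,0,0,0,0.2],[0,0,0,0,0,0,-0.1],[0,0,0,0,0,0,-0.5],[0,0,0,0,0,0,-0.6],[0,0,0,0,0,0,-0.6],[0,0,0,0,0,0,-0.6],[0,0,0,0,0,0,-0.6],[0,0,0,0,0,0,-0.6]]
  ],
  "grip_force": 50
}}

```text
time: 3.82
ee_pos: [0.582, 0.0085, 0.12]
tcp_rot: [0.687, 3.065, -0.001]
contact_force: [-2.4, -2.3, 5.6]
finger_gap: 0.0249
finger_force: 48.9
```

>>> {"api": "arm_command", "payload": {
  "increments": [
    [[0,0,-8,0,0,0,-0.9],[0,0,-20,0,0,0,-0.9],[0,0,-40,0,0,0,-0.9],[0,0,-60,0,0,0,-0.9],[0,0,-78,0,0,0,-0.9],[0,0,-85,0,0,0,-0.9],[0,0,-85,0,0,0,-0.9]]
  ]
}}

```text
time: 4.7
ee_pos: [0.5818, 0.0092, 0.2043]
tcp_rot: [0.687, 3.066, 0.0]
contact_force: [-0.3, 0.6, -6.9]
finger_gap: 0.025
finger_force: 49.7
```

Run:
```python
from h import *
im,C=cam("side"); s=robot.read_state();p=s["ee_pos"];u,v=map(int,proj(C,p));print(p,u,v)
x0=max(u-80,0);y0=max(v-70,0)
cv2.imwrite("pics/s1.png",cv2.resize(im[y0:y0+150,x0:x0+200],None,fx=4,fy=4,interpolation=cv2.INTER_CUBIC)); print(x0,y0)
print(delta([.508,-.258,p[2]],65))
```

```text
[0.58139988 0.00914866 0.20369643] 317 192
237 122
(array([ -47.6, -272.9,   -0. ]), array([-0. , -0.1, -0.3]))
```

View pics/s1.png

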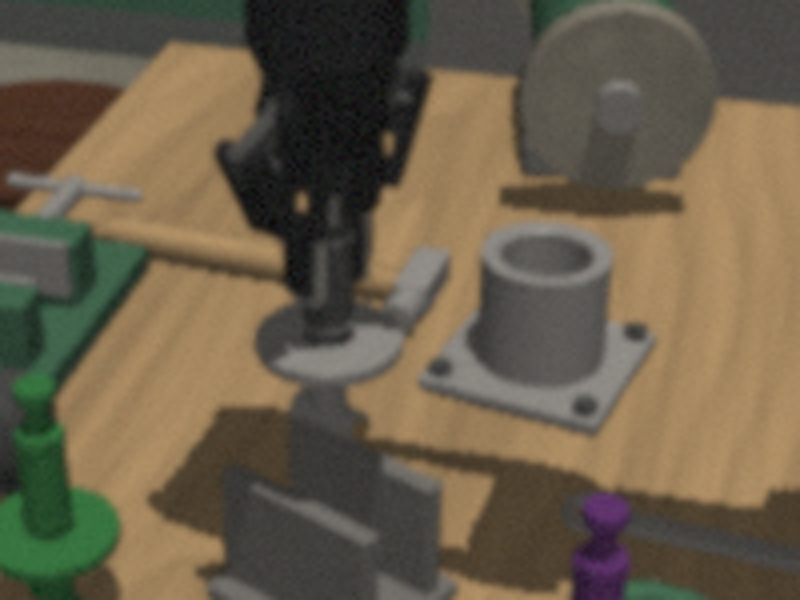

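Gauge held upright, plungers in, clear of the rack. I'll move partway and look at the bore from the wrist.

>>> {"api": "arm_command", "payload": {
  "increments": [
    [[-5,-25,-5,0,0,0,-0.9],[-12,-65,-10,0,0,0,-0.9],[-20,-105,-10,0,0,0,-0.9],[-26,-135,-10,0,0,0,-0.9],[-28,-150,-10,0,0,0,-0.9],[-28,-150,-10,0,0,0,-0.9]]
  ]
}}

```text
time: 5.5
ee_pos: [0.5427, -0.1388, 0.2136]
tcp_rot: [-0.689, -3.064, -0.002]
contact_force: [0.0, 1.2, -6.1]
finger_gap: 0.0249
finger_force: 50.3
```

Run:
```python
from h import *
im,C=cam("wrist"); cv2.imwrite("pics/w2.png",im)
print(robot.read_state()["ee_pos"],proj(C,[.508,-.259,.09]))
np.savez("w2.npz",R=C[1],t=C[2])
```

```text
[ 0.54307286 -0.13786943  0.21379316] [np.float64(161.33236817438151), np.float64(214.75087916665962)]
```

View pics/w2.png

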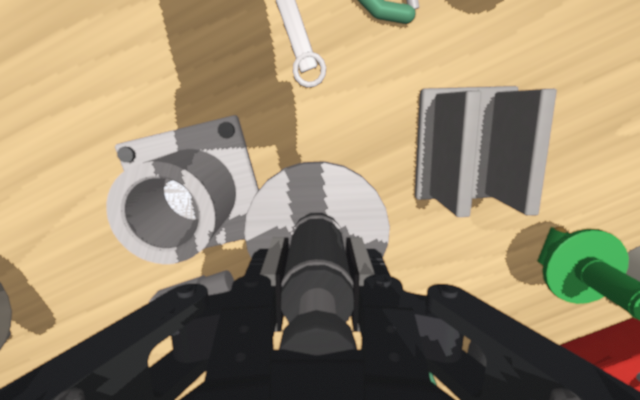

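The bushing's top ring is centred about (161.5,212), against a predicted (161,215). The held collar is centred about (317.5,~232), to be checked against the tool axis.

Run:
```python
from h import *
d=np.load("w2.npz"); C=(robot.calibration("wrist"),d["R"],d["t"])
b=plane(C,161.5,212,.09); p=robot.read_state()["ee_pos"]
z=p[2]-.034+.008
print("bore",b,"barrel dia",np.linalg.norm(plane(C,107,212,.09)-plane(C,216,212,.09)))
l,r=plane(C,246,232,z),plane(C,389,232,z); print("collar mid",(l+r)/2,"dia",np.linalg.norm(l-r),"tcp",p)
print("tcp px at collar",proj(C,[p[0],p[1],z]), "top edge y", plane(C,317.5,162,z))
print(delta([b[0],b[1],p[2]],65))
```

```text
bore [ 0.50608334 -0.25764631  0.09      ] barrel dia 0.08722435948756264
collar mid [ 0.54140884 -0.13644735  0.18779316] dia 0.07371694043519302 tcp [ 0.54307286 -0.13786943  0.21379316]
tcp px at collar [np.float64(316.4047378017642), np.float64(235.84006606070798)] top edge y [ 0.50852384 -0.12086928  0.18779316]
(array([ -17.8, -124.1,   -0.2]), array([ 0.1, -0.1, -0.3]))
```

>>> {"api": "arm_command", "payload": {
  "increments": [
    [[-4,-25,0,0,0,0,-0.9],[-9,-65,0,0,0,0,-0.9],[-14,-100,0,0,0,0,-0.9],[-17,-119,0,0,0,0,-0.9],[-17,-124,0,0,0,0,-0.9],[-17,-124,0,0,0,0,-0.9],[-17,-124,15,0,0,0,-0.9],[-17,-124,15,0,0,0,-0.9]]
  ]
}}

```text
time: 6.55
ee_pos: [0.5046, -0.2562, 0.1973]
tcp_rot: [-0.684, -3.062, -0.003]
contact_force: [-0.9, -0.2, -7.4]
finger_gap: 0.0249
finger_force: 50.5
```

Run:
```python
from h import *
print(delta([.5065,-.258,.125],65))
im,C=cam("wrist"); cv2.imwrite("pics/w3.png",im); np.savez("w3.npz",R=C[1],t=C[2])
```

```text
(array([-2.8, -0.9, 72.2]), array([ 0.1, -0.3, -0.2]))
```

View pics/w3.png

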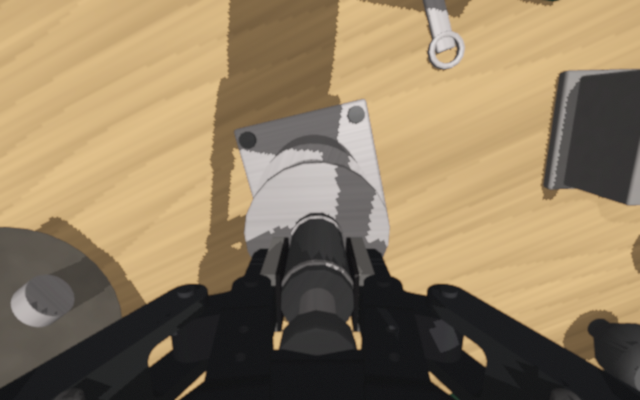

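The gauge is over the bushing and looks centred. I'll correct and descend, slowly near contact.

>>> {"api": "arm_command", "payload": {
  "increments": [
    [[-2.5,-1,0,0,0,0,-0.9],[-2.5,-1,5,0,0,0,-0.9],[-2.5,-1,12,0,0,0,-0.9],[-2.5,-1,20,0,0,0,-0.9],[-2.5,-1,30,0,0,0,-0.9],[-2.5,-1,40,0,0,0,-0.9],[-2.5,-1,50,0,0,0,-0.9],[-2.5,-1,50,0,0,0,-0.9]]
  ]
}}

```text
time: 7.6
ee_pos: [0.5067, -0.2595, 0.1481]
tcp_rot: [-0.686, -3.063, -0.002]
contact_force: [0.1, -0.0, -6.0]
finger_gap: 0.0248
finger_force: 50.6
```

>>> {"api": "arm_command", "payload": {
  "increments": [
    [[0,0,8,0,0,0,-0.9],[0,0,15,0,0,0,-0.9],[0,0,19,0,0,0,-0.9],[0,0,20.5,0,0,0,-0.9],[0,0,21.5,0,0,0,-0.9],[0,0,21.5,0,0,0,-0.9]]
  ]
}}

```text
time: 8.35
ee_pos: [0.5075, -0.26, 0.1279]
tcp_rot: [0.687, 3.065, -0.0]
contact_force: [0.5, 0.1, -7.4]
finger_gap: 0.0246
finger_force: 50.7
```

>>> {"api": "arm_command", "payload": {
  "increments": [
    [[0,0,0.7,0,0,0,-0.9],[0,0,1.4,0,0,0,-0.9],[0,0,2,0,0,0,-0.9],[0,0,2.5,0,0,0,-0.9],[0,0,2.5,0,0,0,-0.9]]
  ]
}}

```text
time: 8.98
ee_pos: [0.5074, -0.2599, 0.1252]
tcp_rot: [-0.687, -3.065, -0.0]
contact_force: [0.3, -0.3, -6.7]
finger_gap: 0.0247
finger_force: 50.7
```

>>> {"api": "arm_command", "payload": {
  "increments": [
    [[0,0,0.7,0,0,0,-0.9],[0,0,1.4,0,0,0,-0.9],[0,0,1.4,0,0,0,-0.9],[0,0,1.4,0,0,0,-0.9]]
  ]
}}

```text
time: 9.48
ee_pos: [0.5074, -0.2601, 0.125]
tcp_rot: [0.687, 3.065, -0.001]
contact_force: [-3.9, 1.3, 6.8]
finger_gap: 0.0247
finger_force: 51.9
```

Collar seated (force changed by 13 N at TCP z 0.125, as expected). Release and rise.

>>> {"api": "arm_command", "payload": {
  "increments": [
    [[0,0,0,0,0,0,-0.2],[0,0,0,0,0,0,0.3],[0,0,0,0,0,0,0.6],[0,0,0,0,0,0,0.6]]
  ]
}}

```text
time: 9.98
ee_pos: [0.5076, -0.26, 0.1238]
tcp_rot: [0.687, 3.065, 0.0]
contact_force: [0.3, -0.0, -0.6]
finger_gap: 0.0683
finger_force: 0.0
```

>>> {"api": "arm_command", "payload": {
  "increments": [
    [[0,0,-15,0,0,0,0.6],[0,0,-40,0,0,0,0.6],[0,0,-70,0,0,0,0.6],[0,0,-98,0,0,0,0.6],[0,0,-100,0,0,0,-0.5],[0,0,-100,0,0,0,-1],[0,0,-100,0,0,0,-1],[0,0,-100,0,0,0,-1]]
  ]
}}

```text
time: 10.98
ee_pos: [0.507, -0.2597, 0.2228]
tcp_rot: [-0.687, -3.064, -0.001]
contact_force: [-0.6, -0.2, -0.2]
finger_gap: 0.0001
finger_force: 0.0
```

Run:
```python
from h import *
im,C=cam("wrist"); cv2.imwrite("pics/w4.png",im); np.savez("w4.npz",R=C[1],t=C[2])
s=robot.read_state();print(s["ee_pos"],s["finger_gap"],delta([.5074,-.26,.2],65),proj(C,[.5074,-.26,.1905]))
```

```text
[ 0.50710441 -0.25974121  0.22293535] 5.1411772417888636e-05 (array([-0.4, -0.1, 22.9]), array([ 0. , -0.1, -0.3])) [np.float64(314.3565051294124), np.float64(232.44481161300496)]
```

View pics/w4.png

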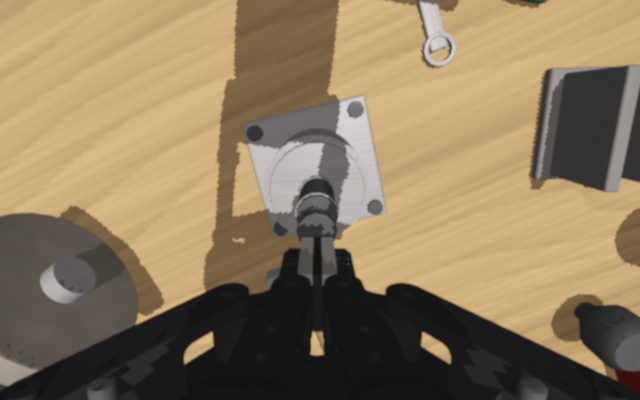

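The collar lies flat and centred on the bushing, and the closed fingertips are over the knob at (315,232).

>>> {"api": "arm_command", "payload": {
  "increments": [
    [[0,0,10,0,0,0,-1],[0,0,20,0,0,0,-1],[0,0,26,0,0,0,-1],[0,0,29,0,0,0,-1],[0,0,32,0,0,0,-1],[0,0,34,0,0,0,-1],[0,0,36,0,0,0,-1],[0,0,38,0,0,0,-1]]
  ]
}}

```text
time: 12.02
ee_pos: [0.5076, -0.2601, 0.1877]
tcp_rot: [0.686, 3.064, -0.001]
contact_force: [-2.2, 1.6, 8.6]
finger_gap: 0.0
finger_force: 4.3
```

>>> {"api": "arm_command", "payload": {
  "increments": [
    [[0,0,2,0,0,0,-1],[0,0,4,0,0,0,-1],[0,0,6,0,0,0,-1],[0,0,8,0,0,0,-1],[0,0,9.5,0,0,0,-1],[0,0,10.5,0,0,0,-1],[0,0,10.5,0,0,0,-1]]
  ]
}}

```text
time: 12.9
ee_pos: [0.5076, -0.26, 0.1754]
tcp_rot: [0.687, 3.065, -0.0]
contact_force: [-0.3, -0.6, 2.1]
finger_gap: 0.0003
finger_force: 1.1
```

>>> {"api": "arm_command", "payload": {
  "increments": [
    [[0,0,1,0,0,0,-1],[0,0,2,0,0,0,-1],[0,0,3,0,0,0,-1],[0,0,4,0,0,0,-1],[0,0,4.5,0,0,0,-1],[0,0,4.5,0,0,0,-1]]
  ]
}}

```text
time: 13.65
ee_pos: [0.5077, -0.2601, 0.1725]
tcp_rot: [0.687, 3.064, -0.001]
contact_force: [-2.2, 0.4, 10.4]
finger_gap: 0.0
finger_force: 5.2
```

>>> {"api": "arm_command", "payload": {
  "increments": [
    [[0,0,0.8,0,0,0,-1],[0,0,1.6,0,0,0,-1],[0,0,1.6,0,0,0,-1],[0,0,1.6,0,0,0,-1]]
  ]
}}

```text
time: 14.15
ee_pos: [0.5077, -0.2601, 0.1724]
tcp_rot: [0.686, 3.063, -0.002]
contact_force: [-3.4, 2.9, 17.5]
finger_gap: -0.0
finger_force: 8.7
```

The knob is at its rigid stop (TCP 0.1724, force rising). Go up, open and re-grip.

>>> {"api": "arm_command", "payload": {
  "increments": [
    [[0,0,-10,0,0,0,-1],[0,0,-30,0,0,0,-1],[0,0,-48,0,0,0,0.3],[0,0,-48,0,0,0,0.9],[0,0,-48,0,0,0,0.9],[0,0,-48,0,0,0,0.9]]
  ]
}}

```text
time: 14.9
ee_pos: [0.507, -0.2596, 0.2161]
tcp_rot: [-0.686, -3.064, -0.001]
contact_force: [0.5, -0.2, -0.4]
finger_gap: 0.0725
finger_force: 0.0
```

Run:
```python
from h import *
im,C=cam("wrist"); cv2.imwrite("pics/w5.png",im)
s=robot.read_state();print(s["finger_gap"],delta([.5074,-.26,.124],65))
```

```text
0.07938140125593476 (array([-0.6, -0.2, 92.2]), array([ 0. , -0.1, -0.3]))
```

View pics/w5.png

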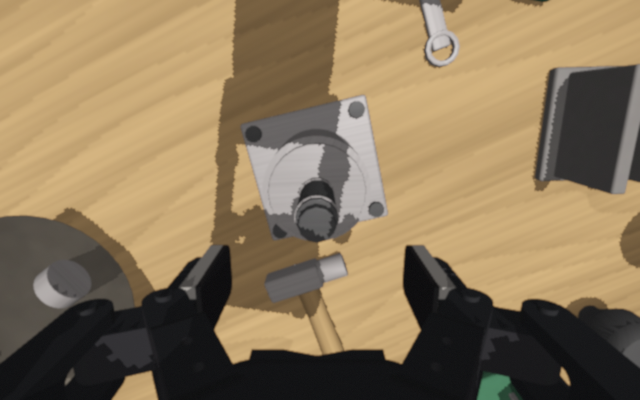

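The knob is down on the handle at (317,215), and the gauge is still upright and centred. Descend and grip.

>>> {"api": "arm_command", "payload": {
  "increments": [
    [[0,0,15,0,0,0,0.9],[0,0,40,0,0,0,0.9],[0,0,65,0,0,0,0.9],[0,0,84,0,0,0,0.9],[0,0,91,0,0,0,0.9],[0,0,91,0,0,0,0.9]]
  ]
}}

```text
time: 15.7
ee_pos: [0.5071, -0.2597, 0.1255]
tcp_rot: [-0.687, -3.064, -0.001]
contact_force: [-0.0, -0.4, -0.9]
finger_gap: 0.0812
finger_force: 0.0
```

>>> {"api": "arm_command", "payload": {
  "increments": [
    [[0,0,0,0,0,0,0.2],[0,0,0,0,0,0,-0.1],[0,0,0,0,0,0,-0.3],[0,0,0,0,0,0,-0.5],[0,0,0,0,0,0,-0.6],[0,0,0,0,0,0,-0.6],[0,0,0,0,0,0,-0.9],[0,0,0,0,0,0,-0.9]]
  ],
  "grip_force": 50
}}

```text
time: 16.7
ee_pos: [0.5076, -0.2602, 0.1269]
tcp_rot: [0.687, 3.065, -0.001]
contact_force: [-1.4, -0.0, 5.3]
finger_gap: 0.0248
finger_force: 49.2
```

>>> {"api": "arm_command", "payload": {
  "increments": [
    [[0,0,-3,0,0,0,-0.9],[0,0,-8,0,0,0,-0.9],[0,0,-18,0,0,0,-0.9],[0,0,-32,0,0,0,-0.9],[0,0,-48,0,0,0,-0.9],[0,0,-65,0,0,0,-0.9],[0,0,-82,0,0,0,-0.9],[0,0,-88,0,0,0,-0.9]]
  ]
}}

```text
time: 17.7
ee_pos: [0.5078, -0.2602, 0.2164]
tcp_rot: [0.686, 3.063, -0.001]
contact_force: [-0.3, -0.4, -6.2]
finger_gap: 0.0247
finger_force: 49.6
```

```bash
python3 -c "
from h import *
print(delta([.5815,.0095,.213],65))"
```

```text
(array([ 48.4, 275.4,   3.2]), array([-0. ,  0.1, -0.3]))
```

>>> {"api": "arm_command", "payload": {
  "increments": [
    [[4,25,0,0,0,0,-0.9],[12,65,0,0,0,0,-0.9],[19,110,0,0,0,0,-0.9],[27,155,0,0,0,0,-0.9],[35,200,0,0,0,0,-0.9],[42,240,0,0,0,0,-0.9],[47,266,0,0,0,0,-0.9],[48,275,0,0,0,0,-0.9]]
  ]
}}

```text
time: 18.7
ee_pos: [0.5811, 0.0108, 0.2141]
tcp_rot: [-0.683, -3.065, -0.0]
contact_force: [-0.9, -1.4, -6.5]
finger_gap: 0.0243
finger_force: 50.1
```

>>> {"api": "arm_command", "payload": {
  "increments": [
    [[0,0,0,0,0,0,-0.9],[0,0,0,0,0,0,-0.9]]
  ]
}}

```text
time: 18.95
ee_pos: [0.581, 0.008, 0.2142]
tcp_rot: [-0.688, -3.065, 0.002]
contact_force: [0.3, -0.3, -7.2]
finger_gap: 0.0248
finger_force: 50.1
```

Run:
```python
from h import *
im,C=cam("side"); s=robot.read_state();p=s["ee_pos"];u,v=map(int,proj(C,p));print(p,delta([.5815,.0095,.120],65),proj(C,[p[0],p[1],p[2]-.077]))
x0=max(u-80,0);y0=max(v-50,0)
cv2.imwrite("pics/s2.png",cv2.resize(im[y0:y0+150,x0:x0+200],None,fx=4,fy=4,interpolation=cv2.INTER_CUBIC)); print(x0,y0)
```

```text
[0.58106883 0.00799113 0.21427805] (array([ 0.2,  1.6, 94.3]), array([-0. , -0. , -0.3])) [np.float64(318.0760569981073), np.float64(220.2920131270901)]
237 138
```

View pics/s2.png

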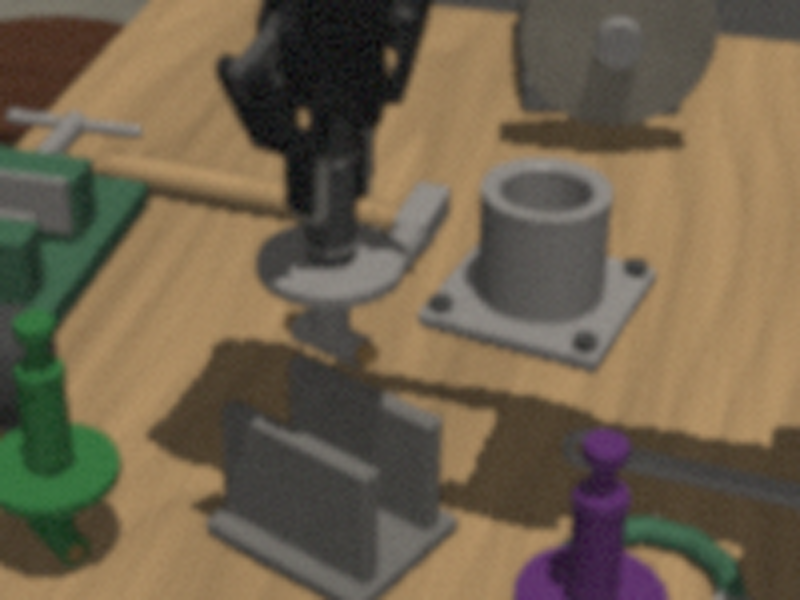

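The gauge hangs upright above the rack, with the brass plungers slightly out. Lower it.

>>> {"api": "arm_command", "payload": {
  "increments": [
    [[0,1.5,10,0,0,0,-0.9],[0,1.5,25,0,0,0,-0.9],[0,1.5,42,0,0,0,-0.9],[0,1.5,58,0,0,0,-0.9],[0,1.5,72,0,0,0,-0.9],[0,1.5,82,0,0,0,-0.9],[0,1.5,87,0,0,0,-0.9],[0,1.5,87,0,0,0,-0.9]]
  ]
}}

```text
time: 20.0
ee_pos: [0.5821, 0.0106, 0.1272]
tcp_rot: [-0.687, -3.065, -0.0]
contact_force: [-0.6, -0.2, -6.6]
finger_gap: 0.025
finger_force: 50.2
```

>>> {"api": "arm_command", "payload": {
  "increments": [
    [[0,0,1,0,0,0,-0.9],[0,0,2,0,0,0,-0.9],[0,0,3,0,0,0,-0.9],[0,0,4,0,0,0,-0.9],[0,0,4.5,0,0,0,-0.9],[0,0,4.5,0,0,0,-0.9]]
  ]
}}

```text
time: 20.75
ee_pos: [0.582, 0.0106, 0.1227]
tcp_rot: [-0.687, -3.066, -0.0]
contact_force: [0.1, 0.0, -6.0]
finger_gap: 0.0246
finger_force: 50.2
```

>>> {"api": "arm_command", "payload": {
  "increments": [
    [[0,0,0.7,0,0,0,-0.9],[0,0,1.4,0,0,0,-0.9],[0,0,2,0,0,0,-0.9],[0,0,2,0,0,0,-0.9]]
  ]
}}

```text
time: 21.25
ee_pos: [0.5822, 0.0106, 0.1219]
tcp_rot: [0.687, 3.065, 0.0]
contact_force: [-3.0, 0.3, 4.9]
finger_gap: 0.0249
finger_force: 51.2
```

Seated at 0.1219, as predicted. Release and rise.

>>> {"api": "arm_command", "payload": {
  "increments": [
    [[0,0,0,0,0,0,-0.2],[0,0,0,0,0,0,0.3],[0,0,0,0,0,0,0.7],[0,0,0,0,0,0,0.7],[0,0,0,0,0,0,0.7]]
  ]
}}

```text
time: 21.88
ee_pos: [0.5821, 0.0106, 0.1207]
tcp_rot: [0.687, 3.066, 0.0]
contact_force: [0.1, 0.3, 0.1]
finger_gap: 0.0723
finger_force: 0.0
```

>>> {"api": "arm_command", "payload": {
  "increments": [
    [[0,0,-15,0,0,0,0.7],[0,0,-40,0,0,0,0.7],[0,0,-70,0,0,0,0.7],[0,0,-100,0,0,0,0.7],[0,0,-125,0,0,0,0.7],[0,0,-130,0,0,0,0.7],[0,0,-130,0,0,0,0.7],[0,0,-130,0,0,0,0.7]]
  ]
}}

```text
time: 22.88
ee_pos: [0.5813, 0.0106, 0.2496]
tcp_rot: [-0.686, -3.063, 0.0]
contact_force: [-0.3, -0.2, -0.0]
finger_gap: 0.0728
finger_force: 0.0
```

Run:
```python
from h import *
im,C=cam("wrist"); cv2.imwrite("pics/w6.png",im)
s=robot.read_state();print(s["time"],s["ee_pos"],s["contact_force"],proj(C,[.5815,.01,.093]))
```

```text
22.925 [0.58136481 0.01063741 0.24954569] [ 0.28483635 -0.08606751  0.26154905] [np.float64(315.07235940602993), np.float64(181.85125543513485)]
```

View pics/w6.png

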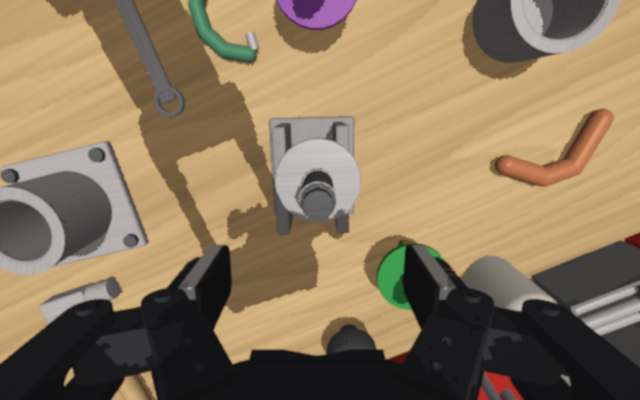

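The collar at (317,181) sits flat on both plates, the knob is down, and the gripper is clear. Handing in.

```bash
python3 -c "
from workcell import robot
print(robot.hand_in())"
```

```text
the job is handed in; nothing more can be done
None
```

The gauge was set in the flanged bushing, its knob pressed to the stop, and it now hangs released on its rack; I handed the job in at about 23 s, but the hand-in returned no verdict, and I did not measure the tip-to-tip size after locking.

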